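# Pin the hub and bring the spread circlip to its groove

### The arm

A 7-joint arm with a two-finger parallel gripper is mounted at the origin on the work surface. World frame = base frame: x ahead of the robot, y to its left, z up, the work surface at z = 0. Lengths are in m, angles in rad, forces in N, time in s.
With the tool pointing down it reaches from about 0.425 to 0.825 m from the base axis. Payload 3.6 kg.
Tool frame: the origin (TCP) lies at the very end of the fingers, on their centre line; the grasp point (between the pads) lies manip.pinch_z behind it (manip.pinch_z is the distance from the TCP to the grasp point, in m); z points along the fingers, y is the line along which they close (so a half turn about z gives the same grasp; the last joint's range is limited). The gripper opens to 85 mm and grips with 20 to 120 N. Pads are 22 mm wide; open, the fingers measure 114 mm over their backs; the gripper's body (76 mm by 85 mm) begins 54 mm behind the grasp point. The pads swing forward as they close: fully open they stand 13 mm farther back than shut.
Start: joints at [-1.254, 0.615, -0.013, 1.423, 0.008, 1.103, -0.04], TCP at [0.219, 0.612, 0.231] pointing down, gripper open.
Joint ranges: [-3.12, 3.12], [-0.3, 2.06], [-1.34, 1.32], [0.26, 2.42], [-1.36, 4.5], [0.01, 1.98], [-2.84, 2.84]. Speed limits (rad/s): [2.79, 2.79, 3.14, 3.14, 3.14, 3.14, 3.14].

### API

Orientations are given as a rotation vector (axis times angle).
In Python, from rig import manip, effector, read_state, grab_frame, camera_model gives the robot as it stands. Calls block until the motion is done:
- manip.reach(position, orientation): joint-space move of the TCP to a pose.
- manip.line_to(position, max_speed=0.15, rot=None): straight line of the TCP; rot=None keeps the orientation; max_speed is the mean speed in m/s.
- manip.movej(angles): joint-space move.
- effector.command_gripper(opening, grasp_force=None): finger opening in m; grasp_force is the grip in N (None keeps the last); returns when the fingers have stopped.
- manip.hold(seconds).
- manip.ik(position, orientation): joint angles nearest the present ones, or None.
- read_state(): the state.
- grab_frame(name): name is "side" or "top"; returns (picture, depth): 420x560x3 uint8, red, green, blue; 420x560 float32, m along the optical axis (not along the pixel's ray), 0 where there is no reading.
- camera_model(name): a dict with "fx", "fy", "cx", "cy" (pixels), "world_from_camera" (4x4, takes a point from camera to world coordinates). Camera axes: x right, y down, z forward; pixel columns grow to the right and rows downward; lengths in m; the calibration is good to about 2 mm. A picture is of the moment at which its call begins. camera_model takes no time and is no camera call.
A pose or a line that the arm cannot do raises manip.MotionError and nothing moves.
- manip.close_job(): hands the job in; it is judged then, once.
The state is a dict: "t": time; "qpos": joint angles; "joint_vel": joint speeds; "joint_torque": joint torques, N m; "tool_pos": TCP position; "tcp_rot": TCP orientation; "force": force on the tool from outside, world axes, zero at the start; "moment": the same for the moment, N m; "finger_gap": finger opening in m; "grip_force": force on a finger pad.
Only numpy, scipy, OpenCV 4.12 (cv2) and the standard library are available. Lean on these libraries where they do the work, as an engineer would, in place of code of your own. Each camera call takes 0.05 s, during which the arm holds its last target. There are 200 camera calls.

### The job

On the shoe-finishing machine's hub, first drop the two loose steel pins from the tin into the two empty pockets, one in each, fully home. Then take the circlip pliers from the wooden rack by their handles, squeeze the handles fully together so that the circlip on their tips is spread, and lower the circlip over the end of the upright axle stub until it is level with the groove, held level and clear of the shaft. Finish while still holding the pliers squeezed there, with the circlip spread around the groove; leave the other things on the bench alone.

Things in the scene. Friction and masses are not known exactly. Their poses are not given: they have to be found in the camera images.
- hub: Grey square casting fixed to the bench, 130 x 130 mm, 36 mm high; origin at the centre of its underside, z up. An upright steel axle stub 28 mm in diameter rises from its centre to 92 mm above the bench, with a 42 mm collar, 6 mm high, at its foot. Two round pockets lie 45 mm from the stub's axis along the hub's +x and -x.
- pocket_a (a point): Centre of the mouth (36 mm above the bench) of the round pocket on the hub's +x side: 19 mm in diameter, 25 mm deep, edge chamfered 2 mm.
- pocket_b (a point): The same for the pocket on the hub's -x side.
- groove (a point): Point on the stub's axis at the middle of the groove's height, 72 mm above the bench. The groove is 10 mm high and 22 mm in diameter.
- shaft_end (a point): Centre of the flat upper end of the stub, 92 mm above the bench.
- tin: Shallow round metal tin fixed to the bench, 126 mm across, rim 14 mm high, floor 3 mm thick; origin at the centre of its underside. The two pins stand in it.
- pin_a: Loose plain steel pin, 16 mm in diameter, 55 mm long, 80 g, standing upright in the tin; origin at the centre of its lower end, z along it. Fully home in a pocket it stands 30 mm proud.
- pin_b: A second pin just like pin_a; either pin goes into either pocket.
- rack: Wooden rack fixed to the bench: base 90 x 120 x 10 mm with two posts 74 mm apart (along its y) whose tops, 65 mm above the bench, carry the ends of the pliers' cross bar between lips 8 mm high; origin at the centre of its underside. The pliers lift straight up out of it.
- pliers: Loose circlip pliers, about 240 g, upright in the rack, tips down. Origin at the middle of the underside of the cross bar (84 mm along the pliers' y, 20 along x, 8 high); z up to the handles. Pivot along x, 4 mm above the origin. Two black straight grips, 14 mm wide along x, 32 to 96 mm above the origin, on the +y and -y sides. Lifts straight up; lowest point 45 mm below the origin.
- ring_center (a point): Centre of the circlip, mid thickness, fixed in the pliers' frame: 22 mm to +x of the origin, 41 mm below it. The circlip hangs on the tips by two lugs, stays on them and lies crosswise to the pliers, reaching to +x: 4 mm thick, 5 mm broad; fully spread 44 mm outside and 34 mm inside diameter; relaxed only 25 mm wide inside along y, too small for the stub.
- handles (a point): Point midway between the grips, 64 mm above the pliers' origin: where to squeeze, fingers closing along the pliers' y. Left alone the grips are splayed, 50 mm over their outer faces here and 57 mm at the top. Squeezed to the stop they are parallel, 38 mm over their outer faces; a spring resists with up to 8 N on each grip. Squeezing moves the tips apart.
- jaw_left (a joint): Turn of one handle about the pivot (the other mirrors it): 0 relaxed, 0.10 rad at the stop with the handles parallel and the circlip fully spread (a hard squeeze reads up to 0.12).
- hammer: Bystander: hammer lying on the bench beyond the hub, to the right.
- screwdriver: Bystander: screwdriver lying on the bench beyond the hub, to the left.
- heel: Bystander: black rubber heel, about 62 mm broad, 22 mm thick.
- rivet_jar: Bystander: small closed glass jar, 56 mm across, 65 mm high.
- shoe_last: Bystander: wooden shoe last, about 190 mm long, 80 mm high.
- wax_block: Bystander: brown block, 50 x 80 x 25 mm.
Mind the look-alikes: they are no part of the job. What is shaped like the hub but purple or yellow is not meant. What is shaped like the pin_b but blue is not meant.

How it is judged:
On the way:
1. both pins stand in the pockets, one in each, fully home ((((horizontal distance between pin_a and pocket_a below 0.006 m and z of pin_a in the frame of pocket_a below -0.019 m and angle between pin_a's own z axis and vertical below 0.2 rad) and (horizontal distance between pin_b and pocket_b below 0.006 m and z of pin_b in the frame of pocket_b below -0.019 m and angle between pin_b's own z axis and vertical below 0.2 rad)) or ((horizontal distance between pin_a and pocket_b below 0.006 m and z of pin_a in the frame of pocket_b below -0.019 m and angle between pin_a's own z axis and vertical below 0.2 rad) and (horizontal distance between pin_b and pocket_a below 0.006 m and z of pin_b in the frame of pocket_a below -0.019 m and angle between pin_b's own z axis and vertical below 0.2 rad)))), for 0.2 s.
At the end, for the whole second after the job is handed in: One pin in each pocket, 19+ mm deep; pliers held at rest by the gripper (over 4 N), tilted under 5 deg, squeezed to 0.085 rad or more; circlip centre within 5 mm of the stub axis and 3.5 mm of the groove mid height; pliers press on the hub with under 8 N and do not touch the rack ((((horizontal distance between pin_a and pocket_a below 0.006 m and z of pin_a in the frame of pocket_a below -0.019 m and angle between pin_a's own z axis and vertical below 0.2 rad) and (horizontal distance between pin_b and pocket_b below 0.006 m and z of pin_b in the frame of pocket_b below -0.019 m and angle between pin_b's own z axis and vertical below 0.2 rad)) or ((horizontal distance between pin_a and pocket_b below 0.006 m and z of pin_a in the frame of pocket_b below -0.019 m and angle between pin_a's own z axis and vertical below 0.2 rad) and (horizontal distance between pin_b and pocket_a below 0.006 m and z of pin_b in the frame of pocket_a below -0.019 m and angle between pin_b's own z axis and vertical below 0.2 rad))) and horizontal distance between ring_center and groove below 0.005 m and z of ring_center in the frame of groove between -0.0035 and 0.0035 m and angle between pliers's own z axis and vertical below 0.09 rad and value of joint jaw_left above 0.085 rad and linear speed of pliers below 0.02 m/s and contact force between the fingers and pliers above 4 N and contact force between pliers and hub below 8 N and contact force between pliers and rack below 0.2 N); the arm keeps its last pose, push and grip.
It fails at once if a bystander is pushed more than 30 mm from its place (distance of any of hammer, screwdriver, heel, rivet_jar, shoe_last, wax_block from where it was at the start of the episode above 0.03 m).
It also fails if it takes over 72 s, if anything falls off the work surface, if the arm or the gripper's body presses on something with over 40 N, if the wrist force passes 120 N, or if a joint passes its speed limit or range.

## Working session

There is one attempt and no reset: what is moved stays moved. The work goes in short steps, each a Python script; the robot and the scene stay as the last script left them, time stands still between calls to the robot, and variables do not carry over. Pictures are saved under pics/ and viewed, at most 10 in all, crops included, and the job is handed in when it is done.

```bash
ls; mkdir -p pics
python3 - <<'E'
from rig import *
import cv2,numpy as np
for n in("side","top"):
    p,d=grab_frame(n); cv2.imwrite(f"pics/{n}0.png",p[:,:,::-1]); np.savez(f"pics/{n}0.npz",p=p,d=d)
    m=camera_model(n); print(n,m["fx"],m["cx"],m["cy"],np.round(m["world_from_camera"],3).tolist())
print(manip.pinch_z,read_state())
E
```

```text
pics
side 477.2559156505005 275.4345801679059 206.57865680762816 [[0.972, -0.152, 0.181, 0.328], [-0.237, -0.598, 0.766, -0.945], [-0.008, -0.787, -0.617, 0.906], [0.0, 0.0, 0.0, 1.0]]
top 453.7999296814953 283.883185727224 204.53775408851624 [[0.024, -0.99, 0.136, 0.356], [-1.0, -0.025, -0.003, 0.018], [0.007, -0.136, -0.991, 1.414], [0.0, 0.0, 0.0, 1.0]]
0.0187 {'t': 0.1, 'qpos': array([-1.25356433,  0.61583144, -0.01264202,  1.42470629,  0.00811834,
        1.10338974, -0.04038938]), 'joint_vel': array([-0.00032712, -0.00186649, -0.00018241, -0.00397783, -0.00076324,
        0.00037192,  0.00116868]), 'joint_torque': array([ 1.01589627e-03, -4.70384145e+01,  2.60161757e-01, -1.71572363e+01,
        1.01144181e-02,  5.80270207e-03, -1.69821448e-05]), 'tool_pos': array([0.21880699, 0.61135577, 0.23025883]), 'tcp_rot': array([-0.53705411, -3.09497834,  0.00354273]), 'force': array([-0.16462915, -0.12925229,  0.24893718]), 'moment': array([0.0052282 , 0.02119765, 0.02615241]), 'grip_force': 0.0, 'finger_gap': 0.08555486769309614}
```

View pics/top0.png

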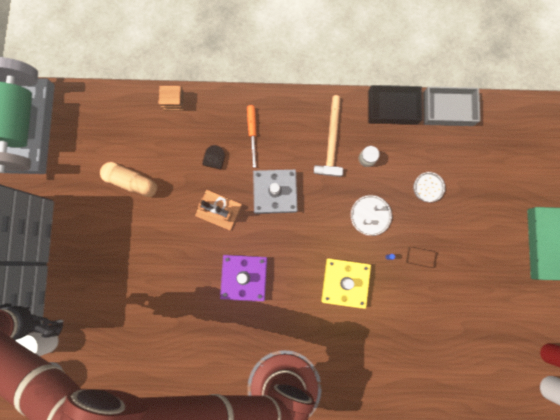

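View pics/side0.png

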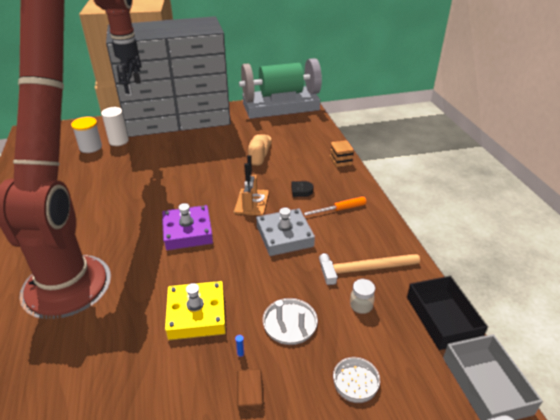

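The top view shows three hub shapes: grey at (275,191), which is the one meant, plus purple (243,278) and yellow (347,284) look-alikes. Upright pin shapes are the two steel ones in the tin near (371,215) and a blue look-alike at (391,257). The pliers are in the wooden rack at (219,210). Next is a close crop to check these choices.

Run:
```python
import cv2,numpy as np
t=cv2.imread("pics/top0.png"); s=cv2.imread("pics/side0.png")
def c(im,x,y,w,h,W,H): return cv2.resize(im[y:y+h,x:x+w],(W,H),interpolation=cv2.INTER_CUBIC)
a=np.hstack([c(t,190,160,110,80,412,300),c(t,345,190,52,40,388,300)])
b=np.hstack([c(s,230,150,90,105,257,300),c(s,255,290,70,60,350,300),np.zeros((300,193,3),np.uint8)])
cv2.imwrite("pics/crop0.png",np.vstack([a,b]))
```

```text
(no output)
```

View pics/crop0.png

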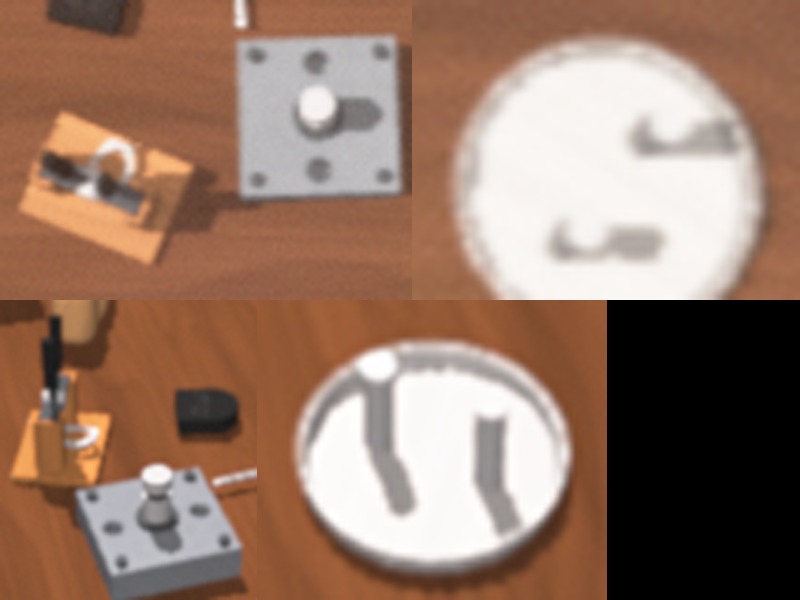

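The crop confirms it: the grey hub has its pockets above and below the stub in the top view. The two steel pins are in the tin at about (376,207) and (365,221). The pliers sit in the rack with the white ring reaching up and right (+x). Next I measure them from depth and masks.

```bash
cat > h.py <<'E'
from rig import *
import cv2,numpy as np
from scipy.spatial.transform import Rotation as R
def cloud(n,d):
    m=camera_model(n);T=np.array(m["world_from_camera"]);v,u=np.indices(d.shape)
    P=np.dstack([(u-m["cx"])/m["fx"]*d,(v-m["cy"])/m["fy"]*d,d])@T[:3,:3].T+T[:3,3]
    P[d<=0]=np.nan; return P
def ray(n,uv,z):
    m=camera_model(n);T=np.array(m["world_from_camera"]);uv=np.atleast_2d(uv)
    r=np.c_[(uv[:,0]-m["cx"])/m["fx"],(uv[:,1]-m["cy"])/m["fy"],np.ones(len(uv))]@T[:3,:3].T
    return T[:3,3]+r*((z-T[2,3])/r[:,2])[:,None]
def down(yaw): # tool z down, tool y along world direction yaw (mod pi), rotvec
    y=np.array([np.cos(yaw),np.sin(yaw),0]);z=np.array([0,0,-1.]);x=np.cross(y,z)
    return R.from_matrix(np.c_[x,y,z]).as_rotvec()
def region(P,c,r,z0,z1):
    k=(np.hypot(P[...,0]-c[0],P[...,1]-c[1])<r)&(P[...,2]>z0)&(P[...,2]<z1); return k
E
python3 - <<'E'
from h import *
f=np.set_printoptions(precision=4,suppress=True)
for n in("top","side"):
    a=np.load(f"pics/{n}0.npz");P=cloud(n,a["d"]);p=a["p"]
    print("==",n)
    hub=ray("top",(275,190),.036)[0];tin=ray("top",(371,215),.01)[0];rk=ray("top",(219,210),.03)[0]
    if n=="top":print(hub,tin,rk)
    k=region(P,hub,.11,.028,.042); k&=(p.astype(int).max(2)-p.min(2)<40)
    xy=P[k][:,:2].astype(np.float32);r=cv2.minAreaRect(xy*1000);print("hub",r,np.median(P[k][:,2]))
    k=region(P,hub,.04,.082,.1);print("stub",k.sum(),P[k].mean(0), P[k].min(0),P[k].max(0))
    k=region(P,tin,.07,.050,.066).astype(np.uint8);N,l,s,c=cv2.connectedComponentsWithStats(k)
    for i in range(1,N):
        if s[i,4]>4: q=P[l==i];print("pin",s[i,4],c[i],q.mean(0),q[:,2].max())
    k=region(P,tin,.09,.006,.02);r=cv2.minEnclosingCircle((P[k][:,:2]*1000).astype(np.float32));print("tin",r)
    h=cv2.cvtColor(p,cv2.COLOR_RGB2HSV)
    k=region(P,rk,.1,.004,.016)&(h[...,1]>120)&(h[...,2]>120)
    print("rackbase",k.sum(),cv2.minAreaRect((P[k][:,:2]*1000).astype(np.float32)))
    k=region(P,rk,.08,.1,.17);print("grips",k.sum(),P[k].mean(0),P[k].max(0));
    if k.sum()>8:print(cv2.minAreaRect((P[k][:,:2]*1000).astype(np.float32)),np.round(P[k][::max(1,k.sum()//30)],3).tolist())
    k=region(P,rk,.08,.068,.08);print("bar",k.sum(),P[k].mean(0));
    if k.sum()>8:print(cv2.minAreaRect((P[k][:,:2]*1000).astype(np.float32)))
    k=region(P,rk,.08,.016,.06)&(h[...,1]<60)&(h[...,2]>150);print("ring",k.sum(),np.median(P[k],0),P[k].min(0),P[k].max(0))
# pockets: dark blobs on the hub top
a=np.load("pics/top0.npz")["p"];g=cv2.cvtColor(a,cv2.COLOR_RGB2GRAY)
for u,v in((274.4,176),(275.2,205.3)):
    y,x=np.indices(g.shape);k=(np.hypot(x-u,y-v)<6);w=np.clip(130-g.astype(float),0,None)*k
    c=((x*w).sum()/w.sum(),(y*w).sum()/w.sum());print("pocket",c,ray("top",c,.036))
E
```

```text
== top
[0.5894 0.0415 0.036 ] [ 0.5225 -0.2593  0.01  ] [0.5238 0.2118 0.03  ]
hub ((588.3412475585938, 44.02173614501953), (130.5384521484375, 129.7530975341797), 3.1994400024414062) 0.034902469344123555
stub 69 [0.5879 0.044  0.0911] [0.5742 0.0318 0.0824] [0.6016 0.0556 0.0987]
pin 24 [378.7083 206.    ] [ 0.5449 -0.2735  0.0566] 0.06135562192351007
pin 23 [367.5652 220.1739] [ 0.501  -0.2397  0.0568] 0.0635937482141784
tin ((522.7814331054688, -260.8869323730469), 88.5566177368164)
rackbase 720 ((522.8369750976562, 208.95591735839844), (185.91061401367188, 189.7722930908203), 51.90818405151367)
grips 76 [0.5227 0.225  0.1414] [0.5359 0.2478 0.1626]
((521.75634765625, 221.1157989501953), (54.71349334716797, 13.775708198547363), 67.91022491455078) [[0.535, 0.245, 0.162], [0.535, 0.24, 0.158], [0.532, 0.245, 0.16], [0.532, 0.239, 0.16], [0.534, 0.236, 0.145], [0.53, 0.245, 0.156], [0.53, 0.24, 0.156], [0.531, 0.236, 0.146], [0.527, 0.248, 0.158], [0.526, 0.242, 0.16], [0.528, 0.239, 0.147], [0.531, 0.235, 0.131], [0.533, 0.233, 0.111], [0.523, 0.241, 0.162], [0.525, 0.238, 0.149], [
[... 1827 characters left out ...]
 [0.512, 0.197, 0.141], [0.533, 0.234, 0.114], [0.521, 0.201, 0.134], [0.515, 0.201, 0.131], [0.509, 0.202, 0.128], [0.529, 0.232, 0.105], [0.517, 0.197, 0.126], [0.511, 0.196, 0.124], [0.512, 0.202, 0.117], [0.512, 0.204, 0.112], [0.511, 0.2, 0.111], [0.512, 0.206, 0.104], [0.511, 0.204, 0.102]]
bar 120 [0.5193 0.2094 0.0723]
((521.0682373046875, 219.11492919921875), (97.52018737792969, 30.12675666809082), 69.07764434814453)
ring 29 [0.5522 0.2018 0.0234] [0.5337 0.1938 0.017 ] [0.5622 0.2274 0.0268]
pocket (np.float64(273.64593301435406), np.float64(175.58851674641147)) [[0.6344 0.0469 0.036 ]]
pocket (np.float64(274.47682119205297), np.float64(204.31788079470198)) [[0.5449 0.0419 0.036 ]]
```

```bash
cat >> h.py <<'E'
H=np.array([.5885,.0437]);HY=np.radians(3.3);ux=np.array([np.cos(HY),np.sin(HY)])
PK={"a":H+.045*ux,"b":H-.045*ux}
def pick(xy,yaw,gz=.034):
    o=down(yaw)
    effector.command_gripper(.045,40)
    manip.reach([*xy,.11],o); manip.line_to([*xy,gz],.12)
    effector.command_gripper(.0,40)
    s=read_state();print("grip",s["finger_gap"],s["grip_force"],s["tool_pos"],s["t"])
    manip.line_to([*xy,.15],.15)
E
python3 - <<'E'
from h import *
for y in(52,-128):print(manip.ik([.5443,-.2744,.11],down(np.radians(y))))
pick((.5443,-.2744),np.radians(52 if 1 else 0))
o=down(HY-np.pi/2); o2=down(HY+np.pi/2)
c=[x for x in(o,o2) if manip.ik([*PK["a"],.14],x) is not None]
q=read_state()["qpos"];c.sort(key=lambda x:abs(manip.ik([*PK["a"],.14],x)-q).max())
manip.reach([*PK["a"],.115],c[0]); manip.line_to([*PK["a"],.085],.1)
s=read_state();print(s["tool_pos"],PK["a"],s["finger_gap"],s["grip_force"],s["t"],s["qpos"])
p,d=grab_frame("side");np.savez("pics/s1.npz",p=p,d=d)
cv2.imwrite("pics/s1.png",cv2.resize(p[130:280,210:360,::-1],(600,600),interpolation=cv2.INTER_CUBIC))
E
```

```text
[ 0.26422891  0.70075085  0.2773526   1.68542169 -0.25104978  0.79048076
  1.56456571]
[-0.14533091  0.97253477  1.1312812   1.69853354 -0.96875563  1.13682153
 -0.95503734]
grip 0.014622247830138392 38.920912742614746 [ 0.54502167 -0.27467901  0.03505331] 5.0583
[0.63336199 0.04524141 0.08476435] [0.63342538 0.04629038] 0.014382514655206494 38.90881419181824 7.7 [-0.17264895  0.75390797  0.11409497  1.6222022  -0.11120776  0.77246296
  1.6174685 ]
```

View pics/s1.png

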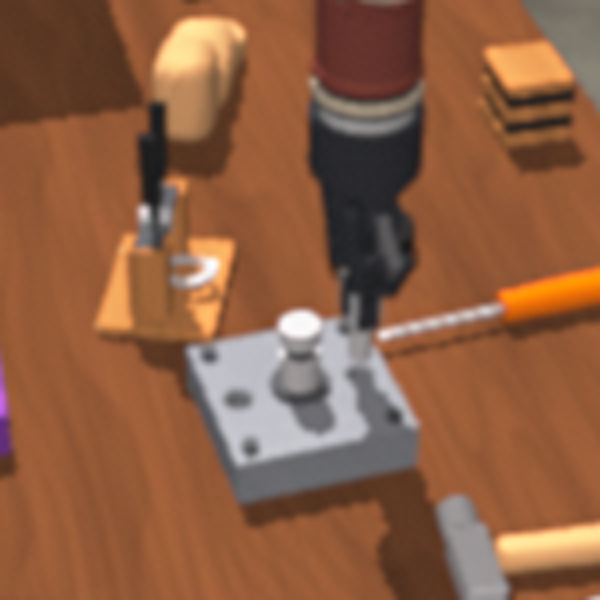

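The pin is held upright over the far pocket, with its lower end at crop pixel (361,358), full image about (300,219.5). I'll check this against the pocket's pixel in the side view (300,223.5) and then lower it with a force check.

```bash
cat >> h.py <<'E'
def insert(xy,z0=.085,zend=.0645):
    """lower a held pin in steps, watching the vertical push"""
    f0=read_state()["force"].copy()
    for z in np.arange(z0-.006,.0409,-.004):
        manip.line_to([*xy,z],.08); s=read_state();df=s["force"]-f0
        print(round(z,4),np.round(s["tool_pos"],4),np.round(df,1))
        if df[2]>12: return False
    return True
E
python3 - <<'E'
from h import *
print("pin",ray("side",(300,219.3),.054),"pocket",ray("side",(300,223.5),.036),ray("side",(269.5,230),.036),PK)
s=read_state(); e=PK["a"]-s["tool_pos"][:2]
ok=insert(PK["a"]+e*.8); print(ok,read_state()["t"])
E
```

```text
pin [[0.63111138 0.04001451 0.054     ]] pocket [[0.63238912 0.04294073 0.036     ]] [[0.54249168 0.03683801 0.036     ]] {'a': array([0.63342538, 0.04629038]), 'b': array([0.54357462, 0.04110962])}
0.079 [0.6329 0.047  0.0789] [ 0.1  0.2 -0.1]
0.075 [0.6329 0.0469 0.0747] [ 0.5 -1.4  0.6]
0.071 [0.6328 0.0469 0.0707] [ 0.1 -1.  -0.5]
0.067 [0.633  0.0469 0.0667] [-0.1 -0.4 -0.3]
0.063 [0.633  0.0468 0.0627] [-0.1 -0.7 -0.1]
0.059 [0.633  0.0469 0.0587] [ 0.7 -0.5 -1.1]
0.055 [0.6329 0.0468 0.0547] [ 1.  -1.8 -0.1]
0.051 [0.6329 0.0469 0.0507] [-0.3 -0.7 -0.1]
0.047 [0.6329 0.0469 0.0467] [ 1.  -1.2 -0.2]
0.043 [0.6335 0.0469 0.0431] [ 1.1 -0.3  0.4]
True 10.25
```

Run:
```python
from h import *
effector.command_gripper(.04,40)
s=read_state();manip.line_to([*s["tool_pos"][:2],.14],.15)
pick((.5007,-.2403),np.radians(52))
g=PK["b"]+[0,.0008]
o=[down(HY+a) for a in(np.pi/2,-np.pi/2)]
q=read_state()["qpos"];o=[x for x in o if manip.ik([*g,.115],x) is not None];o.sort(key=lambda x:abs(manip.ik([*g,.115],x)-q).max())
manip.reach([*g,.115],o[0]);manip.line_to([*g,.085],.1)
s=read_state();print(s["tool_pos"],g,s["finger_gap"],s["t"])
g=g+.8*(PK["b"]-s["tool_pos"][:2])
if insert(g):
    effector.command_gripper(.04,40);manip.line_to([*g,.16],.15)
    s=read_state();print(s["t"])
    rk=np.array([.522,.2205]);manip.reach([*rk,.25],down(np.radians(68)))
    s=read_state();print(s["tool_pos"],s["t"],s["qpos"])
    p,d=grab_frame("side");np.savez("pics/s2.npz",p=p,d=d)
    cv2.imwrite("pics/s2.png",cv2.resize(p[130:280,210:360,::-1],(600,600),interpolation=cv2.INTER_CUBIC))
```

```text
grip 0.014511545915426607 39.0422523021698 [ 0.50137158 -0.24055911  0.03490326] 14.0083
[0.54362232 0.04069632 0.08488802] [0.54357462 0.04190962] 0.014151428876155513 16.4917
0.079 [0.5435 0.0422 0.079 ] [-1.2 -0.2  0.4]
0.075 [0.5434 0.0423 0.0749] [-0.7 -1.3  0.2]
0.071 [0.5433 0.0423 0.0707] [-1.1 -0.2  0.3]
0.067 [0.5435 0.0421 0.0667] [-1.2 -0.9  1. ]
0.063 [0.5435 0.0421 0.0627] [-0.5 -0.3  0.4]
0.059 [0.5435 0.0421 0.0588] [-1.1 -1.1  0.7]
0.055 [0.5435 0.0421 0.0547] [-0.8 -1.9  0.2]
0.051 [0.5435 0.0421 0.0507] [-0.9 -1.   1.5]
0.047 [0.5435 0.0421 0.0467] [-0.6 -1.   0.5]
0.043 [0.5438 0.0424 0.043 ] [-0.7 -1.4  0.6]
20.2917
[0.52179388 0.21861173 0.24878166] 21.1083 [-0.62137435  0.47727217  0.28469498  1.6533505  -0.14838078  1.03504524
  0.89530851]
```

View pics/s2.png

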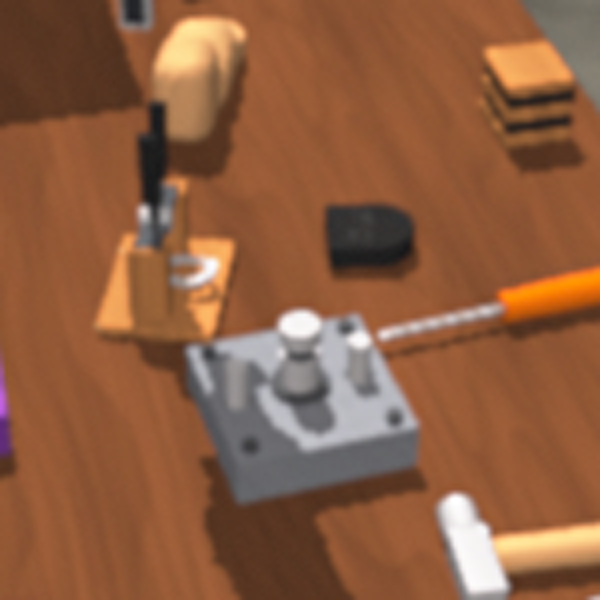

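Both pins stand seated in the pockets, at crop pixels (237,383) and (360,362). The pliers are undisturbed in the rack at about (155,180). Now I grasp, squeeze and lift the pliers.

Run:
```python
from h import *
np.set_printoptions(precision=4,suppress=True)
d=np.load("pics/s2.npz")["d"];P=cloud("side",d)
for k,c in PK.items():
    m=region(P,c,.013,.056,.075);print(k,c,m.sum(),P[m].mean(0),P[m][:,2].max())
c=np.array([.5218,.2205]);Y=np.radians(68)
effector.command_gripper(.085,50)
s=read_state();g=c+(c-s["tool_pos"][:2])*.7
manip.line_to([*g,.18],.15);s=read_state();print(s["tool_pos"],s["t"])
g=g+.8*(c-s["tool_pos"][:2]);manip.line_to([*g,.110],.1)
print(read_state()["tool_pos"])
effector.command_gripper(0,50)
s=read_state();print("grip",s["finger_gap"],s["grip_force"],s["tool_pos"],s["tcp_rot"],down(Y),s["force"],s["t"])
manip.line_to([*g,.125],.05);s=read_state();print(s["finger_gap"],s["force"],s["t"])
manip.line_to([*g,.225],.12);s=read_state();print(s["finger_gap"],s["grip_force"],s["tool_pos"],s["force"],s["t"])
p,d=grab_frame("side");np.savez("pics/s3.npz",p=p,d=d)
cv2.imwrite("pics/s3.png",cv2.resize(p[60:260,190:390,::-1],(600,600),interpolation=cv2.INTER_CUBIC))
```

```text
a [0.6334 0.0463] 30 [0.6312 0.0459 0.0624] 0.06613591124561513
b [0.5436 0.0411] 33 [0.5413 0.0402 0.0622] 0.06733039684840092
[0.5222 0.2208 0.1806] 22.2917
[0.5219 0.2206 0.1107]
grip 0.035259425786933495 50.74013829231262 [0.5233 0.2223 0.1126] [0.5971 3.0797 0.0073] [0.5994 3.0839 0.    ] [-0.1748  2.6598  9.5839] 23.6583
0.035038803290667574 [ 0.2462  0.0122 -2.289 ] 24.1083
0.0349924229606015 51.06496453285217 [0.5205 0.2202 0.2241] [-0.3076  0.4944 -2.4174] 25.0917
```

View pics/s3.png

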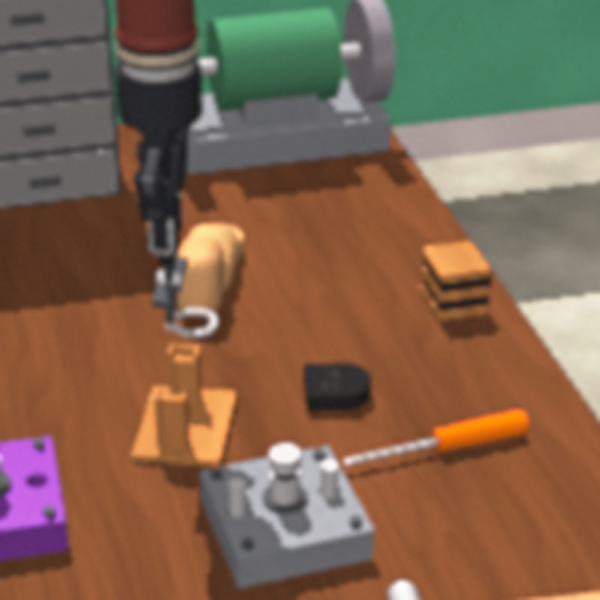

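The pliers are held squeezed and clear of the rack. The ring is at crop pixel (195,322), full image (255,167). I measure the ring relative to the TCP and then move it over the stub.

```bash
cat >> h.py <<'E'
def ring(p,d,uv,zr,n="side",rad=14):
    h=cv2.cvtColor(p,cv2.COLOR_RGB2HSV);v,u=np.indices(d.shape);P=cloud(n,d)
    k=(h[...,1]<60)&(h[...,2]>120)&(np.hypot(u-uv[0],v-uv[1])<rad)&(abs(P[...,2]-zr)<.015)
    w=ray(n,np.c_[u[k],v[k]],zr)[:,:2]
    from scipy.optimize import least_squares
    r=least_squares(lambda c:np.hypot(*(w-c).T)-.0195,w.mean(0),loss="soft_l1",f_scale=.002)
    return r.x,k.sum(),np.median(P[k],0),np.sqrt((r.fun**2).mean())
PX=np.array([np.cos(np.radians(-22)),np.sin(np.radians(-22))])
E
python3 - <<'E'
from h import *
np.set_printoptions(precision=4,suppress=True)
a=np.load("pics/s3.npz");s=read_state();zr=s["tool_pos"][2]-.0476-.041
print("ring",ring(a["p"],a["d"],(255,167),zr),"expected",s["tool_pos"][:2]+.022*PX,zr)
T=H-.022*PX; o=down(np.radians(68))
manip.line_to([*T,.225],.15,o)
s=read_state();T2=T+(T-s["tool_pos"][:2]);manip.line_to([*T2,.203],.1,o)
s=read_state();print(T,s["tool_pos"],s["tcp_rot"],s["finger_gap"],s["t"])
for n in("side","top"):
    p,d=grab_frame(n);np.savez(f"pics/{n}4.npz",p=p,d=d)
    x,y=((235,165) if n=="side" else (225,140))
    cv2.imwrite(f"pics/{n}4.png",p[:,:,::-1])
    globals()[n]=cv2.resize(p[y:y+90,x:x+100,::-1],(400,360),interpolation=cv2.INTER_CUBIC)
cv2.imwrite("pics/c4.png",np.hstack([side,top]))
E
```

```text
ring (array([0.5383, 0.2099]), np.int64(64), array([0.5393, 0.2067, 0.1346]), np.float64(0.0027351753804990336)) expected [0.5409 0.2119] 0.1353347559313648
[0.5681 0.0519] [0.5679 0.051  0.2025] [-0.5976 -3.0826  0.0004] 0.03517796704648144 26.825
```

View pics/c4.png

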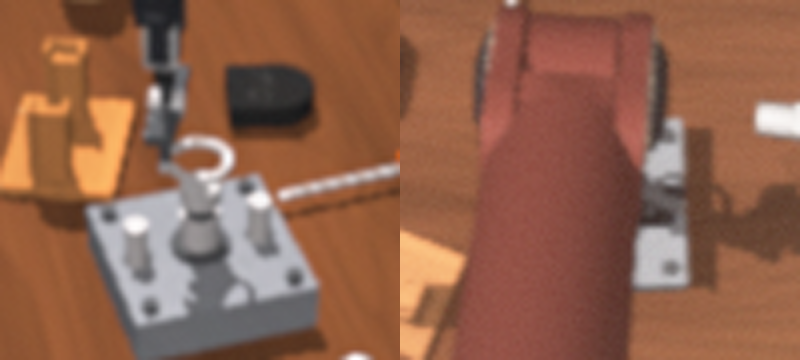

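The left (side) crop shows the ring at (203,157), full image (286,204), hanging just above and behind the stub end at (203,185). The top view is blocked by the arm. I'll compare the ring and the stub end in the same side camera, so calibration bias cancels.

Run:
```python
from h import *
np.set_printoptions(precision=4,suppress=True)
T=read_state()["tool_pos"]
a=np.load("pics/side4.npz");zr=T[2]-.0886
print("ring",ring(a["p"],a["d"],(286,203),zr),"expected",T[:2]+.022*PX,zr)
# stub end from unobstructed side frames: bright top disc
for f in("side0","s2"):
    a=np.load(f"pics/{f}.npz");P=cloud("side",a["d"]);g=cv2.cvtColor(a["p"],cv2.COLOR_RGB2GRAY)
    k=region(P,H,.04,.08,.1)&(g>200)
    v,u=np.nonzero(k);w=ray("side",np.c_[u,v],.092)[:,:2]*1000
    print("stub",k.sum(),cv2.minEnclosingCircle(w.astype(np.float32)),w.mean(0),(w.min(0)+w.max(0))/2,u.min(),u.max(),v.min(),v.max(),np.median(P[k],0))
    print(g[200:224,276:295:1])
```

```text
ring (array([0.5853, 0.0395]), np.int64(82), array([0.5878, 0.0359, 0.1134]), np.float64(0.002885692122409074)) expected [0.5892 0.0424] 0.1148863089126904
stub 50 ((586.494384765625, 42.16706848144531), 13.788226127624512) [586.7066  42.1568] [586.4098  42.539 ] 280 289 208 213 [0.5875 0.0435 0.0908]
[[ 91  95  98 100 101 102 102 102 103 102 102 102 104 104 106 106 104  98
   95]
 [ 92  93  98 101 102 102 102 101 101 102 101 101 101 104 105 107 105 104
  104]
 [ 92  93  96  99 102 102 101 100 101 100 102 101 101 104 105 107 107 106
  105]
 [ 90  91  95  97 101 101 102 102 101 101 102 101 101 103 104 104 106 107
  106]
 [ 93  92  95  98  98 102 101 101 101 101 100 100 101 102 104 104 106 107
  107]
 [ 92  92  94  96  97 100 100 100  99  99  97  97  99 102 102 103 105 106
  107]
 [ 92  92  94  95  96  97 101 104 105 106 104 101  99 100 102 103 103 104
  106]
 [ 93  92  93  93  97 111 132 150 163 166 161 144 120 105 100 100 101 103
  106]
 [ 91  91  92 100 130 168 199 220 232 235 233 213 176 137 109 104 105 110
  113]
 [ 89  90  94 124 183 229 240 244 246 247 246 242 231 192 143 128 13
[... 2539 characters left out ...]
 152 152 149 144 135 126 138 165 183 187 188
  187]
 [185 185 186 185 173 148 140 147 148 143 137 131 142 171 184 187 188 188
  188]
 [184 185 188 200 204 163 131 133 136 133 127 123 150 192 193 188 188 188
  189]
 [184 183 188 206 213 166 112  97 100  95  91  93 124 168 181 185 188 188
  188]
 [184 184 187 193 190 153 108  87  81  77  80  90 111 142 170 185 189 188
  189]
 [186 186 186 179 160 141 130 120 111 108 113 120 123 138 169 187 190 189
  188]
 [184 187 181 165 144 139 143 144 139 136 134 133 126 130 160 180 188 188
  188]
 [169 179 166 143 132 137 147 149 148 145 141 134 122 120 138 166 182 187
  186]
 [145 163 146 125 125 139 146 149 148 145 141 133 122 113 119 144 169 184
  185]]
```

Run:
```python
from h import *
np.set_printoptions(precision=4,suppress=True)
T=H-.022*PX; o=down(np.radians(68)); g=T.copy()
manip.line_to([*g,.188],.06,o)
for i in range(2):
    e=T-read_state()["tool_pos"][:2]; g=g+e; manip.line_to([*g,.188],.02,o)
manip.hold(.3);s=read_state();print(T,s["tool_pos"],s["tcp_rot"],s["force"],s["t"],g)
p,d=grab_frame("side");np.savez("pics/s5.npz",p=p,d=d)
zr=s["tool_pos"][2]-.0886
for dz in(0,.002):print(zr+dz,ring(p,d,(286,209),zr+dz))
cv2.imwrite("pics/s5.png",cv2.resize(p[188:228,262:312,::-1],(800,600),interpolation=cv2.INTER_CUBIC)[:, :])
```

```text
[0.5681 0.0519] [0.5678 0.052  0.188 ] [ 0.5994  3.0839 -0.0001] [ 0.8251  0.1658 -2.131 ] 28.125 [0.5678 0.052 ]
0.09941278492146312 (array([0.5857, 0.0433]), np.int64(122), array([0.588 , 0.0446, 0.0972]), np.float64(0.006456579866171538))
0.10141278492146312 (array([0.585 , 0.0415]), np.int64(117), array([0.5881, 0.0448, 0.0973]), np.float64(0.006243382550957448))
```

View pics/s5.png

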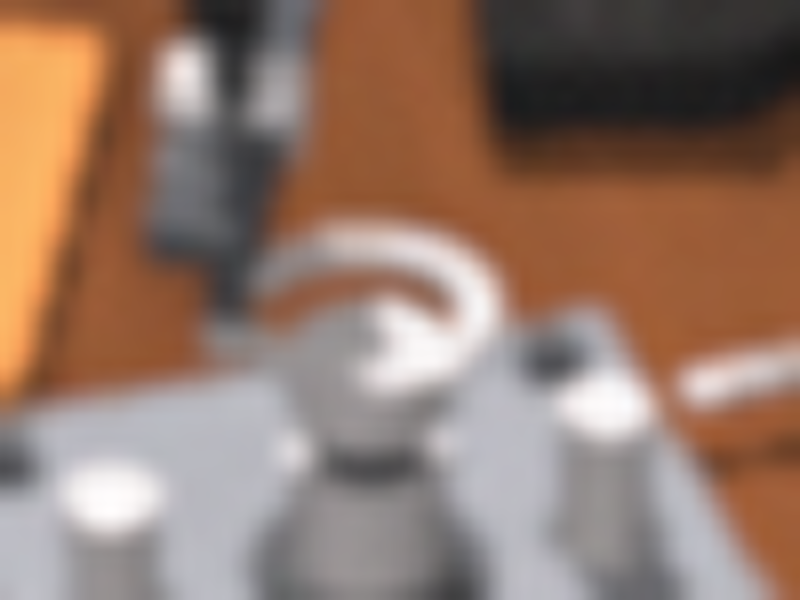

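The ring encircles the stub end in the image: outer right edge near (507,300), top edge near (370,218), with the stub top centred at about (370,350). I fit the ring's outer far edge sub-pixel, and the stub disc by the same method.

```bash
cat >> h.py <<'E'
from scipy.optimize import least_squares
def edgefit(p,z,r,c0,sat,angs,n="side",r0=.8,r1=1.25):
    """radial edge search (largest gradient) in the plane z about c0, then a fixed-radius circle fit"""
    m=camera_model(n);T=np.linalg.inv(np.array(m["world_from_camera"]))
    h=cv2.GaussianBlur(cv2.cvtColor(p,cv2.COLOR_RGB2HSV)[...,1] if sat else cv2.cvtColor(p,cv2.COLOR_RGB2GRAY),(3,3),.5).astype(np.float32)
    c=np.array(c0,float)
    for it in range(4):
        pts=[]
        for a in angs:
            rr=np.linspace(r*r0,r*r1,60);w=np.c_[c[0]+rr*np.cos(a),c[1]+rr*np.sin(a),np.full(60,z)]@T[:3,:3].T+T[:3,3]
            I=cv2.remap(h,(w[:,0]/w[:,2]*m["fx"]+m["cx"]).astype(np.float32),(w[:,1]/w[:,2]*m["fy"]+m["cy"]).astype(np.float32),cv2.INTER_CUBIC).ravel()
            g=np.gradient(I)*(1 if sat else -1);i=g.argmax();pts.append((c[0]+rr[i]*np.cos(a),c[1]+rr[i]*np.sin(a)))
        pts=np.array(pts);f=least_squares(lambda q:np.hypot(*(pts-q).T)-r,c,loss="soft_l1",f_scale=.001);c=f.x
    return c,np.sqrt((f.fun**2).mean())
E
python3 - <<'E'
from h import *
np.set_printoptions(precision=4,suppress=True)
A=np.radians(np.arange(-30,110,5))
for f,zt,t in(("side4",.2035,(.5679,.051)),("s5",.188,(.5678,.052))):
    p=np.load(f"pics/{f}.npz")["p"]
    for dz in(-.002,0,.002):
        print(f,dz,edgefit(p,zt-.0866+dz,.022,(.587,.042),True,A),"kin",np.array(t)+.022*PX)
p=np.load("pics/s2.npz")["p"];print("stub",edgefit(p,.092,.014,(.5868,.0422),False,np.radians(np.arange(0,360,10))))
print("stub far",edgefit(p,.092,.014,(.5868,.0422),False,np.radians(np.arange(-10,190,10))))
E
```

```text
side4 -0.002 (array([0.5889, 0.0467]), np.float64(0.0013337256361480312)) kin [0.5883 0.0428]
side4 0 (array([0.5881, 0.0441]), np.float64(0.00128362771970381)) kin [0.5883 0.0428]
side4 0.002 (array([0.5877, 0.0412]), np.float64(0.0015069863105541884)) kin [0.5883 0.0428]
s5 -0.002 (array([0.5895, 0.0484]), np.float64(0.0012946998519785253)) kin [0.5882 0.0438]
s5 0 (array([0.5889, 0.0466]), np.float64(0.0013073316514711976)) kin [0.5882 0.0438]
s5 0.002 (array([0.5883, 0.0437]), np.float64(0.0012319141457052898)) kin [0.5882 0.0438]
stub (array([0.5866, 0.0428]), np.float64(0.0014407587333316377))
stub far (array([0.587 , 0.0438]), np.float64(0.0012207116045137066))
```

Run:
```python
from h import *
np.set_printoptions(precision=4,suppress=True)
for f,c,z in(("side4",(.588,.044),.1169),("s5",(.589,.0466),.1014)):
    a=np.load(f"pics/{f}.npz");P=cloud("side",a["d"]);v,u=np.indices(a["d"].shape)
    w=ray("side",np.c_[u.ravel(),v.ravel()],z)[:,:2]-c;r=np.hypot(*w.T);an=np.degrees(np.arctan2(w[:,1],w[:,0]))
    k=(abs(r-.0195)<.0013)&(an>-20)&(an<120);print(f,np.sort(P.reshape(-1,3)[k][:,2]))
o=down(np.radians(68));s=read_state();f0=s["force"].copy()
g=np.array([.5678,.052])+[-.0008,-.0012]
manip.line_to([*g,.188],.02,o);print(read_state()["tool_pos"])
for z in np.arange(.185,.1729,-.003):
    manip.line_to([*g,z],.04,o);s=read_state();df=s["force"]-f0;print(round(z,3),s["tool_pos"],df,s["finger_gap"])
    if df[2]>5 or np.hypot(*df[:2])>6: break
print(s["t"]);p,d=grab_frame("side");np.savez("pics/s6.npz",p=p,d=d)
cv2.imwrite("pics/s6.png",cv2.resize(p[188:228,262:312,::-1],(800,600),interpolation=cv2.INTER_CUBIC))
```

```text
side4 [-0.0046 -0.0025 -0.0024 -0.0022 -0.001  -0.0009  0.0022  0.0025  0.1155]
s5 [-0.005  -0.0022 -0.002  -0.0014 -0.001  -0.0009  0.0013  0.0982]
[0.5669 0.0506 0.188 ]
0.185 [0.5668 0.0508 0.1847] [ 0.7532 -1.5259 -0.4278] 0.03475090078942543
0.182 [0.5668 0.0508 0.1817] [ 1.5605  0.4724 -0.2851] 0.03499456871597947
0.179 [0.5668 0.0508 0.1787] [ 0.139  -0.5772 -0.3894] 0.035241834181519674
0.176 [0.5668 0.0508 0.1757] [ 0.6406  0.0573 -0.8272] 0.0350561703110948
0.173 [0.5668 0.0508 0.1728] [ 1.1675 -0.607   0.1216] 0.03517512132803867
29.675
```

View pics/s6.png

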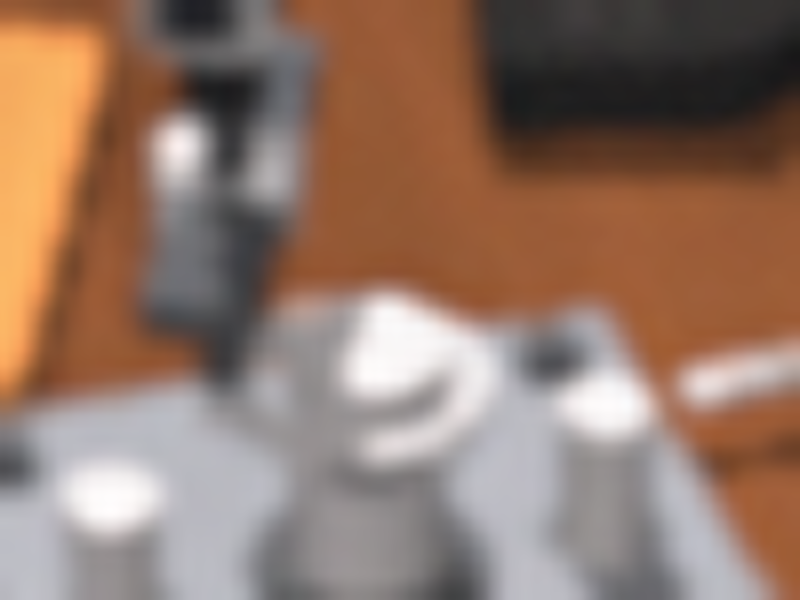

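The ring now encircles the stub below its end with no contact force. Its right edge at 497 and front lower edge at (380,468) agree with a centred ring at the kinematic height. I lower it to the groove.

Run:
```python
from h import *
np.set_printoptions(precision=4,suppress=True)
o=down(np.radians(68));f0=read_state()["force"].copy();g=np.array([.5670,.0508])
for z in(.169,.165,.1608):
    manip.line_to([*g,z],.03,o);s=read_state();df=s["force"]-f0;print(z,s["tool_pos"],df,s["finger_gap"])
    if df[2]>5 or np.hypot(*df[:2])>6: break
manip.hold(.5);s=read_state();print(s["tool_pos"],s["force"]-f0,s["moment"],s["grip_force"],s["tcp_rot"],s["t"])
p,d=grab_frame("side");np.savez("pics/s7.npz",p=p,d=d)
cv2.imwrite("pics/s7.png",cv2.resize(p[183:233,257:317,::-1],(720,600),interpolation=cv2.INTER_CUBIC))
```

```text
0.169 [0.5668 0.0508 0.1687] [-1.1873 -0.4078  0.1293] 0.0348140543404311
0.165 [0.5668 0.0508 0.1647] [-0.8968 -0.3506  0.7584] 0.0348105384007078
0.1608 [0.5668 0.0508 0.1605] [-0.6008 -0.2172  0.9099] 0.03497152964446245
[0.567  0.0508 0.1608] [-0.1337 -0.8123 -0.3581] [ 0.0182  0.033  -0.0163] 51.07228338718414 [0.5994 3.0838 0.    ] 31.0833
```

View pics/s7.png

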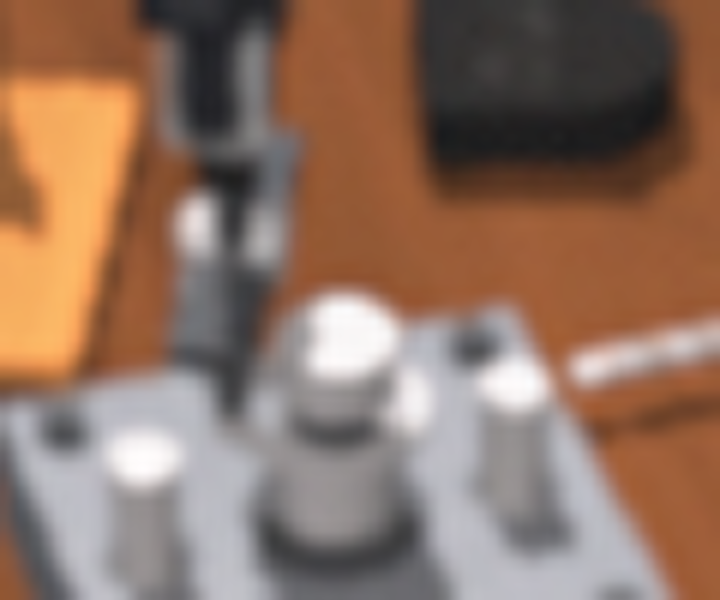

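The side view shows the ring at groove height: lit right edge at (430,400), stub centred at x≈337, front in shadow. One numeric check, differencing against the earlier frame, will show the ring's front edge.

Run:
```python
from h import *
a=np.load("pics/s7.npz")["p"];b=np.load("pics/s2.npz")["p"]
D=np.abs(a.astype(int)-b).sum(2)[205:230,270:300]
m=np.vstack([a[205:230,270:300].mean(2)]).astype(int)
print("cols 270..299");[print(205+i,*[f"{x:3d}" for x in r]) for i,r in enumerate(m)]
T=camera_model("side");W=np.linalg.inv(np.array(T["world_from_camera"]))
for z in(.070,.074):   # predicted outer outline, stub bias applied
    for an in range(-150,31,30):
        q=W[:3,:3]@[.5868+.022*np.cos(np.radians(an)),.0433+.022*np.sin(np.radians(an)),z]+W[:3,3];print(z,an,np.round([q[0]/q[2]*T["fx"]+T["cx"],q[1]/q[2]*T["fy"]+T["cy"]],1))
```

```text
cols 270..299
205  94 105 123 124 115  95  80  87 102 111 109 101  96  94  93  92  92  94  93  96  98  98  99 102 101 102 100 101 101 102
206  96 109 126 120 110  92  72  66  72  85  99  98  95  98 102 102 101  97  94  93  98  98  98 101 101 101 100  99 100 103
207  96 106 120 118 109  91  71  62  63  76  91  97 108 131 158 167 162 145 118 101  95  95  95  98 101 101 101 104 108 108
208  96 103 113 114 110  95  74  64  64  77  96 115 144 190 229 238 234 214 178 136 107  99 102 106 110 109 114 126 136 134
209  98 105 111 115 111  97  74  62  68  87 114 138 170 222 245 248 247 243 232 192 143 127 133 138 133 121 125 148 163 161
210 102 109 114 114 109  93  71  61  70  98 129 147 166 215 242 246 247 247 246 230 182 165 172 167 149 123 118 134 158 170
211 100 104 105 105 104  93  73  64  77 110 137 149 166 215 243 247 246 247 247 233 193 181 186 175 142 107  96 106 138 172
212  95  89  83  81  81  77  70  72  93 122 138 150 185 233 248 248 248 245 236 213 190 187 187 176 143 101  84 102 149 191
213 117 114 107  92  78  65  63  78 107 129 135 146 182 230 242 243 240 227 197 179 196 204 19
[... 1638 characters left out ...]
127
227 136 136 160 181 189 190 188 163 109  69  78 104 126 137 139 135 126 110  96  76  63  79 129 176 192 192 191 185 164 128
228 135 126 144 173 189 192 190 170 118  71  64  74  89 100 102  99  92  82  72  64  66  84 126 170 188 191 189 188 176 148
229 134 120 133 169 186 192 191 173 129  88  71  66  67  70  70  69  66  65  65  69  82  95 118 151 180 189 189 188 185 176
0.07 -150 [278.7 220.2]
0.07 -120 [282.2 221.5]
0.07 -90 [286.4 221.6]
0.07 -60 [290.  220.3]
0.07 -30 [292.1 218. ]
0.07 0 [292.1 215.4]
0.07 30 [290.  213.1]
0.074 -150 [278.7 219. ]
0.074 -120 [282.2 220.4]
0.074 -90 [286.4 220.4]
0.074 -60 [290.  219.1]
0.074 -30 [292.1 216.9]
0.074 0 [292.1 214.3]
0.074 30 [290. 212.]
```

Run:
```python
from h import *
b=np.load("pics/s2.npz")["p"].astype(int)
for f in("s6","s7"):
    a=np.load(f"pics/{f}.npz")["p"].astype(int)
    D=(a-b).mean(2)[206:227,272:298].astype(int);print(f,"cols 272..")
    [print(206+i,*[f"{x:4d}" for x in r]) for i,r in enumerate(D)]
s=read_state();print(s["tool_pos"],s["finger_gap"],s["force"])
```

```text
s6 cols 272..
206   23   26   24   10  -14  -25  -22   -9    2    4    2   -2   -4    1    1    1    0   -1    0    0    0    0    0    0    1    0
207   17   20   22   11  -10  -23  -18    8   23   15   -5  -26  -27   -9    0    1    1    0    0    0    0    0    0    0    0    0
208   -5    1    4    0  -13  -18   -1   25   22  -11  -44  -64  -53  -11    1    1    3   11   16    8    0    1    1    0    0    1
209  -22  -18  -13  -14  -16   -9   11   12  -27  -72  -87  -85  -48   -6    1    1    4   22   39   28    4    1    1    0    0    0
210  -16  -16  -18  -21  -16    3   20  -11  -72  -97  -99  -80  -32   -4    2    0    0   10   49   46   15    1    0    0    1    1
211   -3   -6  -16  -24  -21    5   17  -25  -89 -101  -95  -61  -12    0    1    0   -1    4   39   51   28    3    1    1    0    1
212    0   -5  -23  -49  -49  -17    2  -22  -75  -96  -92  -49   -5    3    1    0   -1    6   38   51   39   10    0    0    1    1
213    1   -3  -25  -64  -68  -40   -9   -7  -32  -64  -78  -47   -6    1    1    0   -1   10   42   51   36   10    1   -1    1    0
214    2    0 
[... 3949 characters left out ...]
    0    1    2    4    8    1   -4   -2    2    1    1    1    2    1
223   68   84   83   70   41   12    0    0    3    3    2    1    0    2    1    2    2    1    1    0    2    1    1    0    1    0
224   66   84   87   83   58   22    3    0    1    2    1    0    1    1    2    1    1    0    1    1    1    0    2    2    1    1
225   67   85   84   75   55   24    2   -6   -4    0    1    1    0    2    2    0    0    1   -2   -2    0    2    1    2    1    1
226   63   75   62   45   25    8  -11  -26  -17   -2    1    1    1    1    1    0    0    0   -5  -10    0    1    2    1    1    0
[0.56700833 0.0508029  0.16083147] 0.035164510532787505 [-0.69286876 -0.58355656 -2.54033926]
```

Run:
```python
from h import *
print(manip.close_job());print(read_state()["t"])
```

```text
the job is handed in; nothing more can be done
None
the job is handed in; nothing more can be done
```

I handed the job in at about 31 s of the 72 s allowed: both pins are in their pockets, and the squeezed pliers hold the spread circlip around the groove with no contact force felt. I saw no verdict. I inferred the circlip's position from the arm pose and the side camera, because its shaded front edge was too faint to see directly.

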